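Shut the chisel cabinet and thread its locking pin

ROBOT

A 6-joint arm with a two-finger parallel gripper is mounted at the origin on the work surface. World frame = base frame: x ahead of the robot, y to its left, z up, the work surface at z = 0. Lengths are in m, angles in rad, forces in N, time in s.
With the tool pointing down it reaches from about 0.325 to 1 m from the base axis. Payload 5.1 kg.
Tool frame: the origin (TCP) lies at the very end of the fingers, on their centre line; the grasp point (between the pads) lies 19 mm behind it (env.tcp_to_grasp is the distance from the TCP to the grasp point, in m); z points along the fingers, y is the line along which they close (so a half turn about z gives the same grasp; the last joint's range is limited). The gripper opens to 85 mm and grips with 20 to 120 N. Pads are 22 mm wide; open, the fingers measure 114 mm over their backs; the gripper's body (76 mm by 85 mm) begins 54 mm behind the grasp point. The pads swing forward as they close: fully open they stand 13 mm farther back than shut.
Start: joints at [-1.216, 0.124, 1.65, -0, 1.367, -0.083], TCP at [0.276, -0.589, 0.194] pointing down, gripper open.
Joint ranges: [-2.61, 2.61], [-1.02, 2.33], [0.03, 2.71], [-1.35, 4.49], [0.32, 2.68], [-2.91, 2.91]. Speed limits (rad/s): [2.57, 2.57, 3.14, 3.14, 3.14, 3.14].

INTERFACE

Orientations are given as a unit quaternion [w, x, y, z].
In Python, from station import env gives the robot as it stands.
- The arm moves only by the tool arm_command, never from a script. Its argument "steps" is a list of rows, each an object with "offset": the shift along the tool's x, y, z scaled (see below), a list of three; "delta_rot": the turn, a rotation vector about the tool's x, y, z scaled (see below), a list of three. In form: [{"offset": [x, y, z], "delta_rot": [ax, ay, az]}, ...]. A call has 1 to 5 rows; each row shifts and turns the commanded pose from where the row before left it, along the tool's axes as they then stand; what a row does not reach is not made up. The controller multiplies each number of a shift by 4 cm and each number of a turn by 4 degrees. A row lasts 1/8 s, in which the tool goes at most 62.5 mm and 10.7 degrees, less where a joint would pass 70% of its speed; a pose out of reach is approached as far as the arm can. A call with a number of a shift or a turn outside -1 to 1 is refused whole. A call with a gripper value outside its range is refused whole. "gripper" is the opening, from 0 (shut) to 1 (fully open), set as the call begins (left out, the last holds). The fingers move at their own pace and stop on an object; "squeeze" is the grip in N (left out, the last holds). Time passes only in rows, so rows that do not move let the fingers close. It gives the time, the measured TCP pose, the force, the opening and the grip force at its end, in the units of the state.
- env.get_state(): the state, without advancing time (a new reading comes with each control period).
- env.camera(name): name is "scene" or "top"; returns the picture (400x640x3 uint8, blue, green, red); there is no depth.
- env.camera_info(name): a dict with "fov_y" (degrees; the focal length in pixels is half the picture's height over the tangent of half this angle, whatever the lens; pixels are square), "cx", "cy" (the principal point, pixels), "rvec" (rotation vector, rad) and "tvec" (3), from world to camera coordinates, as OpenCV has them. Camera axes: x right, y down, z forward; pixel columns grow to the right and rows downward; lengths in m; the calibration is good to about 2 mm. A picture is of the moment at which its call begins. camera_info takes no time and is no camera call.
- env.sign_off(): hands the job in; it is judged then, once.
Trained networks look in the newest picture that a camera, given by its name, has taken for a name from the list of things; names that differ only in an ending like _2 or _b are one class to them, and where a whole thing is asked for, a point or a joint stands for the part that bears it (a point fixed in the world has none). Each returns a list of dicts, best first, with "score" (0 to 1); they miss things now and then, are a little off and sometimes report something else, mostly with a low value. They report only what shows in the picture. A call takes as long as a camera call.
- env.masks_of(camera, query): "mask" (400x640 bool, what is visible of it) and "bbox" ([left, top, right, bottom] in pixels, round what is visible of it).
The state is a dict: "time_s": time; "qpos": joint angles; "joint_vel": joint speeds; "joint_efforts": joint torques, N m; "tcp_pos": TCP position; "ee_rot": TCP orientation; "force": force on the tool from outside, world axes, zero at the start; "ft_torque": the same for the moment, N m; "width": finger opening in m; "finger_force": force on a finger pad.
Only numpy, scipy, OpenCV 4.12 (cv2) and the standard library are available. Lean on these libraries where they do the work, as an engineer would, in place of code of your own. Each camera call takes 0.05 s, during which the arm holds its last target. There are 200 camera calls.

TASK

Lock up the green chisel cabinet: push its door shut until it seats on its catch, then take the steel locking pin with the red end out of the wooden rack and thread it, foot first, down through the eye on the door and on through the eye on the cabinet below it. Finish still gripping the pin by its red end, held in both eyes so that the cross hole near its foot is clear below the lower eye and the cross hole under its red end is clear above the upper eye, ready for me to fit the clips. Leave the two gouges, the mallet and the sharpening stone where they are.

Things in the scene. Friction and masses are not known exactly. Their poses are not given: they have to be found in the camera images.
- door (a joint): hinge of the cabinet door, rad: 0 = shut and seated, grows as it opens towards the robot (starts 0.3 to 0.65). The door stays where it is left. A sprung roller catch resists over the last 0.07 rad (about 8 N push at 150 mm from the hinge); once past about 0.025 rad it snaps the door to 0 and keeps it there
- door_hinge (a point): point on the vertical hinge axis of the green door, in the plane of its front face, 100 mm above the bench; turns with the door. -y runs along the door to its free edge, +x through it into the cabinet. Door panel: 18 mm thick, 4 to 248 mm from the hinge, 18 to 198 mm above the bench; its front is plain but for the steel lug of the upper eye, which begins 205 mm from the hinge
- cabinet: the green steel chisel cabinet, fixed; 330 wide (y), 200 deep (x), 200 mm tall; origin at the centre of its underside, x away from its front, y towards its hinge side. Its front is flush with the shut door
- upper_eye (a point): centre of the upper eye, a steel bush with vertical axis on a lug of the door, 135 mm above the bench, 275 mm from the hinge and 35 mm in front of the door's face; swings with the door, axes as door_hinge. The bush is 20 mm tall (10 mm above and below this point), bore 15 mm, its bell-shaped upper mouth 22 mm wide inside and 34 mm outside
- lower_eye (a point): centre of the lower eye, a bush of the same form and size fixed to the cabinet's front, 80 mm above the bench and 35 mm in front of the face; axes as the cabinet. With the door seated it lies straight below the upper eye, 55 mm lower centre to centre; with the door ajar the eyes do not line up
- pin_center (a point): middle of the locking pin, a smooth headless steel pin 12 mm in diameter, 170 mm long, about 0.15 kg, z along it from foot to red end. It starts upright in one of the rack's three holes (16 mm wide), its foot 10 mm above the bench. The top 45 mm (40 to 85 mm above this point) are dipped red: grip there. The foot tapers to 8 mm over its last 5 mm
- pin_foot_hole (a point): the cross hole near the foot of the pin, 10 mm above the foot end and 75 mm below pin_center
- pin_top_hole (a point): the cross hole under the red part of the pin, 115 mm above the foot end and 30 mm above pin_center (105 mm above the foot hole)
- rack_top (a point): centre of the top face of the wooden rack (fixed), a block 60 mm (x) by 260 mm (y) by 50 mm tall; three holes along its y axis, at -85, 0 and +85 mm from this point, hold the pin and two gouges in any order
- gouge_a_center (a point): carving gouge with pale wooden handle standing in the rack; leave it. This point is on its axis about half-way up its handle, 60 mm above the rack's top; handle up to 29 mm thick, top 120 mm above the rack's top
- gouge_b_center (a point): carving gouge with dark wooden handle standing in the rack; leave it. Same heights as gouge_a, handle 27 mm thick
- mallet_center (a point): square wooden mallet lying on the bench, head 70 x 130 x 60 mm, about 260 mm long over all; leave it
- stone_center (a point): two-coloured sharpening stone lying on the bench, 50 x 120 x 22 mm; leave it

How it is judged:
On the way, in this order (a step that is already met when the one before it is completed fails the run):
1. the door is pushed shut and sits on its catch (value of joint door below 0.015 rad), for 0.3 s.
2. the gripped pin has come down through the upper eye (value of joint door below 0.015 rad and contact force between pin and the fingers above 1.5 N and z of pin_foot_hole in the frame of upper_eye below -0.01 m and horizontal distance between pin_foot_hole and upper_eye below 0.006 m), for 0.05 s.
3. the gripped pin has come down through the lower eye as well (value of joint door below 0.015 rad and contact force between pin and the fingers above 1.5 N and z of pin_foot_hole in the frame of lower_eye below -0.01 m and horizontal distance between pin_foot_hole and lower_eye below 0.005 m and horizontal distance between pin_top_hole and upper_eye below 0.005 m), for 0.05 s.
At the end, for the whole second after the job is handed in: Door seated (under 0.015 rad); pin gripped by its red end, off the bench, at rest, upright (0.08 rad), both cross holes within 5 mm of the eyes' axis, the foot hole 3 mm or more below the lower eye's underside, the upper hole 3 mm or more above the upper eye's top (value of joint door below 0.015 rad and contact force between pin and the fingers above 1.5 N and z of pin_foot_hole in the frame of lower_eye below -0.013 m and z of pin_top_hole in the frame of upper_eye above 0.013 m and horizontal distance between pin_foot_hole and lower_eye below 0.005 m and horizontal distance between pin_top_hole and upper_eye below 0.005 m and angle between pin_center's own z axis and vertical below 0.08 rad and z of the grasp point in the frame of pin_center above 0.03 m and height (world z) of pin_foot_hole above 0.02 m and contact force between pin and table below 0.2 N and linear speed of pin below 0.03 m/s); the arm keeps its last pose, push and grip.
It fails at once if the pale gouge is disturbed (moved more than 30 mm) (distance of gouge_a_center from where it was at the start of the episode above 0.03 m).
It fails at once if the dark gouge is disturbed (moved more than 30 mm) (distance of gouge_b_center from where it was at the start of the episode above 0.03 m).
It fails at once if the mallet is disturbed (moved more than 30 mm) (distance of mallet_center from where it was at the start of the episode above 0.03 m).
It fails at once if the sharpening stone is disturbed (moved more than 30 mm) (distance of stone_center from where it was at the start of the episode above 0.03 m).
It also fails if it takes over 64 s, if anything falls off the work surface, if the arm or the gripper's body presses on something with over 40 N, if the wrist force passes 120 N, or if a joint passes its speed limit or range.

## Working session

There is one attempt and no reset: what is moved stays moved. The work goes in short steps, Python scripts to look and compute and a tool call to move; the robot and the scene stay as the last step left them, time stands still between calls to the robot, and variables do not carry over. Pictures are saved under pics/ and viewed, at most 10 in all, crops included, and the job is handed in when it is done.

Besides the shell and the picture viewer there is one more tool, called as name(argument=value, ...), one argument or row to a line, values as JSON. arm_command: Moves the arm, as the interface text tells. Its arguments: {"type":"object","properties":{"steps":{"type":"array","items":{"type":"object","properties":{"offset":{"type":"array","items":{"type":"number"}},"delta_rot":{"type":"array","items":{"type":"number"}}}}},"gripper":{"type":"number"},"squeeze":{"type":"number"}},"required":["steps"]}

```bash
mkdir -p pics
cat > h.py <<'E'
import numpy as np, cv2
from station import env
def cam(n):
    i=env.camera_info(n); f=200/np.tan(np.radians(i['fov_y'])/2)
    K=np.array([[f,0,i['cx']],[0,f,i['cy']],[0,0,1.]])
    R=cv2.Rodrigues(np.array(i['rvec'],float))[0]; return K,R,np.array(i['tvec'],float).reshape(3), i
def proj(n,P):
    K,R,t,_=cam(n); c=(R@np.atleast_2d(P).T).T+t; p=(K@c.T).T; return p[:,:2]/p[:,2:]
def atz(n,uv,z):
    K,R,t,_=cam(n); o=-R.T@t; d=R.T@np.linalg.inv(K)@np.array([uv[0],uv[1],1.]); return o+d*(z-o[2])/d[2]
E
python3 - <<'E'
from h import *
for n in('scene','top'):
    im=env.camera(n); cv2.imwrite(f'pics/{n}0.png',im)
    i=cam(n)
    print(n,i[3], -i[1].T@i[2])
    for q in ['door','pin_center','rack_top','gouge_a_center','gouge_b_center','upper_eye','lower_eye','cabinet','mallet_center','stone_center']:
        for r in env.masks_of(n,q)[:2]:
            print(q,round(r['score'],2),r['bbox'],r['mask'].sum())
s=env.get_state();print(s)
E
```

```text
scene {'fov_y': 54.8074725413934, 'cx': 321.33438170119763, 'cy': 195.90269802555616, 'rvec': array([ 2.08609503,  0.64596736, -0.34104177]), 'tvec': array([-0.47593956, -0.13567747,  1.29502689])} [ 1.04072659 -0.68140594  0.61204216]
door 0.74 [324.2, 122.9, 383.4, 226.9] 3726
pin_center 0.73 [206.8, 197.7, 223.7, 245.1] 333
rack_top 0.86 [163.0, 212.9, 277.3, 303.4] 3922
rack_top 0.23 [322.6, 105.9, 467.4, 234.5] 13710
gouge_a_center 0.82 [240.2, 179.5, 253.9, 233.0] 521
gouge_b_center 0.93 [171.8, 217.7, 197.0, 272.1] 667
upper_eye 0.86 [326.0, 122.3, 382.5, 225.3] 3784
lower_eye 0.65 [317.8, 102.7, 469.5, 233.2] 13847
cabinet 0.61 [322.4, 105.4, 469.0, 231.3] 13689
mallet_center 0.66 [325.1, 122.2, 384.5, 225.4] 3676
mallet_center 0.55 [247.3, 231.9, 371.6, 322.9] 3699
stone_center 0.69 [260.3, 181.4, 291.9, 211.2] 691
stone_center 0.19 [247.1, 229.4, 368.5, 324.5] 3664
top {'fov_y': 55.382062606386526, 'cx': 316.74706040883086, 'cy': 195.54069347752016, 'rvec': array([ 2.18789037, -2.18694769,  0.08351904]), 'tvec': array([-0.06564439,  0.63657931,  1.04462266])} [ 0.56045638 -
[... 564 characters left out ...]
3
{'time_s': 1.1, 'qpos': array([-1.21561898e+00,  1.23793902e-01,  1.65028338e+00, -1.59554193e-05,
        1.36748249e+00, -8.25732314e-02]), 'joint_vel': array([ 0.00178124,  0.00131775,  0.00132145, -0.00251129, -0.00091317,
        0.00094678]), 'joint_efforts': array([-2.91708217e-03, -4.23611462e+01, -3.65764546e+01, -2.89211457e-04,
        6.21204508e-04, -1.08745056e-05]), 'tcp_pos': array([ 0.27552247, -0.58871795,  0.193836  ]), 'ee_rot': array([ 1.73468808e-05,  9.76141927e-01,  2.17133456e-01, -5.50739648e-06]), 'force': array([-0.271991  ,  0.90828986,  0.84763383]), 'ft_torque': array([-0.05494899,  0.05051784, -0.03000152]), 'finger_force': 0.0, 'width': 0.08561446516582452}
```

View pics/scene0.png

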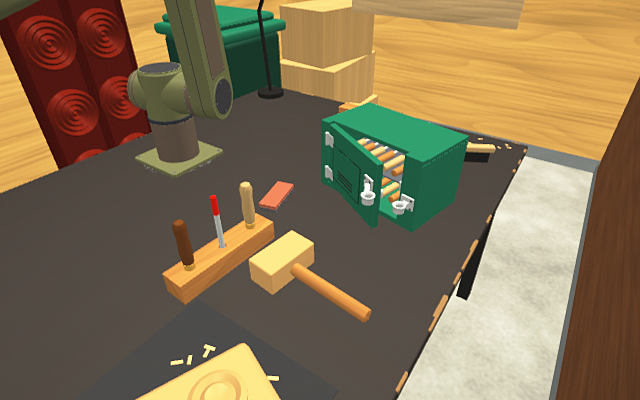

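View pics/top0.png

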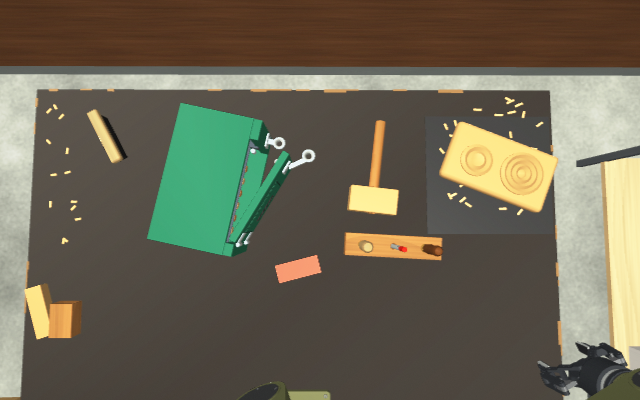

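The scene picture shows the rack at (220,255) with the pin in the middle hole, dark gouge at left and pale gouge at right, and the cabinet at (395,165). In the top view the cabinet front faces right: upper eye near (308,156), lower eye near (279,143), pin's red end near (402,249).

Run:
```python
from h import *
a=cv2.imread('pics/top0.png');b=cv2.imread('pics/scene0.png')
r=lambda im,x,y,w,h,s: cv2.resize(im[y:y+h,x:x+w],None,fx=s,fy=s,interpolation=cv2.INTER_CUBIC)
A=r(a,140,95,190,170,4)[:600] 
cv2.imwrite('pics/c1.png',r(a,140,95,190,150,4))
B=r(b,310,100,160,140,4); C=r(a,335,225,120,45,5)
cv2.imwrite('pics/c2.png',r(b,315,100,160,140,4))
D=r(b,160,175,125,135,4)
E=np.zeros((540+0,800,3),np.uint8); E[:540,:500]=D; 
C=r(a,340,230,110,35,2.7); E[:C.shape[0],500:500+C.shape[1]]=C
cv2.imwrite('pics/c3.png',E)
```

```text
(no output)
```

View pics/c1.png

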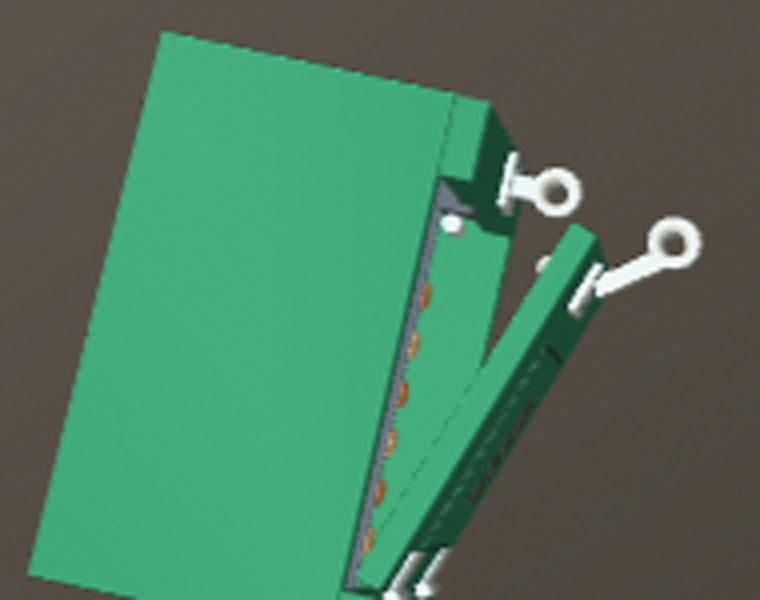

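View pics/c2.png

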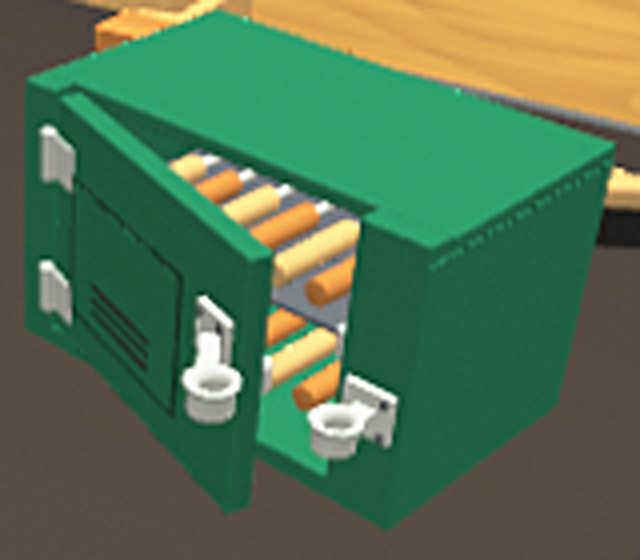

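View pics/c3.png

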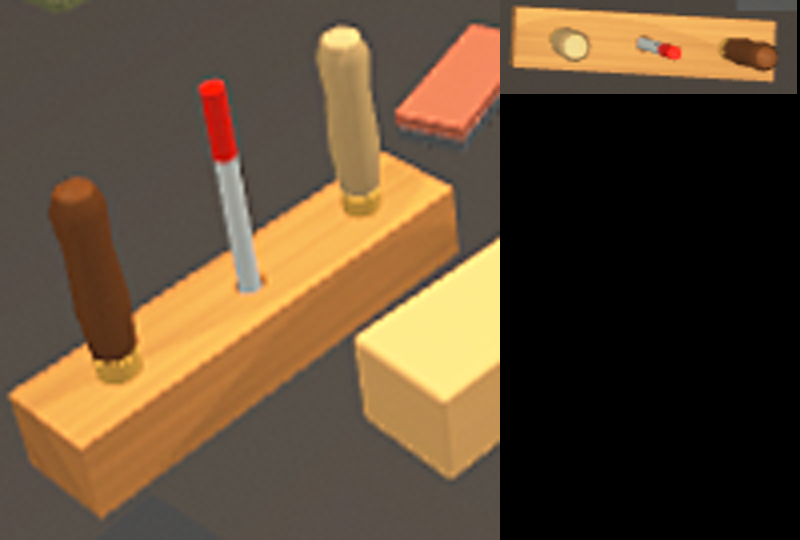

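The crops show clean cabinet corners, both bell mouths (lower (337,420), upper (213,380) in the scene crop), the rack's corners and the pin's red top at (211,87). I'll fit the poses from these points.

Run:
```python
from h import *
from scipy.optimize import least_squares as LS
def un(p,s,o): return [(p[0]+.5)/s-.5+o[0],(p[1]+.5)/s-.5+o[1]]
R2=lambda a:np.array([[np.cos(a),-np.sin(a)],[np.sin(a),np.cos(a)]])
T=(4,(140,95));S=(4,(315,100))
obs=[('top',T,(162,32),(.1,-.165,.2)),('top',T,(490,102),(-.1,-.165,.2)),('top',T,(28,575),(.1,.165,.2)),
('scene',S,(430,248),(-.1,-.165,.2)),('scene',S,(27,80),(-.1,.165,.2)),('scene',S,(614,147),(.1,-.165,.2)),('scene',S,(388,527),(-.1,-.165,0)),('scene',S,(27,330),(-.1,.165,0)),
('top',T,(556,192),'L'),('scene',S,(337,420),'L'),('top',T,(674,243),'U'),('scene',S,(213,380),'U'),
('top',T,(575,225),'D'),('scene',S,(268,258),'D0')]
def P(k,v):
    x,y,a,hy,th=v[:5]
    if k=='L':q=np.array([-.135,hy-.275]);z=.09
    elif k=='U':q=np.array([-.1,hy])+R2(-th)@[-.035,-.275];z=.145
    elif k=='D':q=np.array([-.1,hy])+R2(-th)@[.018,-.248];z=.198
    elif k=='D0':q=np.array([-.1,hy])+R2(-th)@[0,-.248];z=.198
    else:q=np.array(k[:2]);z=k[2]
    return np.r_[R2(a)@q+[x,y],z]
def f(v): return np.concatenate([(proj(n,P(k,v))[0]-un(p,*s)) for n,s,p,k in obs])
r=LS(f,[.6,.25,1.5,.12,.4],loss='soft_l1');v=r.x;print(v.round(4));print(f(v).reshape(-1,2).round(1).tolist())
for k in 'LUD':print(k,P(k,v).round(4))
print('hinge',P((-.1,v[3],.1),v).round(4),'Uclosed',P((-.135,v[3]-.275,.135),v).round(4))
# rack
Rk=(4,(160,175));Q=(2.7,(340,230))
tp=lambda p:(p[0]-500,p[1])
o2=[('scene',Rk,(10,397)),('scene',Rk,(83,450)),('scene',Rk,(455,187)),('scene',Rk,(383,152)),('top',Q,tp((515,8))),('top',Q,tp((775,22))),('top',Q,tp((775,80))),('top',Q,tp((514,67)))]
print([ (n,atz(n,un(p,*s),.05)[:2].round(4).tolist()) for n,s,p in o2])
w=lambda n,s,p,z:print(n,z,atz(n,un(p,*s),z).round(4))
w('scene',Rk,(211,87),.18);w('top',Q,tp((677,54)),.18);w('scene',Rk,(249,285),.05);w('top',Q,tp((640,43)),.05)
w('scene',Rk,(77,188),.17);w('scene',Rk,(342,38),.17);w('top',Q,tp((575,47)),.17);w('top',Q,tp((767,57)),.17)
print(atz('top',(373,199),.06),atz('top',(374,213),.06),atz('top',(298,269),.02))
```

```text
[0.6639 0.1966 1.3577 0.134  0.3269]
[[0.1, -0.6], [0.4, -0.5], [-0.2, 0.3], [0.8, -0.3], [-1.0, -1.1], [0.8, -1.6], [-0.6, 0.3], [-1.0, -1.1], [0.4, -0.3], [-0.1, -0.9], [0.4, -0.5], [0.0, -0.8], [-0.4, -1.7], [-4.5, -0.3]]
L [0.7731 0.0349 0.09  ]
U [ 0.7296 -0.0442  0.145 ]
D [0.7337 0.0152 0.198 ]
hinge [0.5117 0.1272 0.1   ] Uclosed [0.7731 0.0349 0.135 ]
[('scene', [0.4659, -0.4036]), ('scene', [0.5246, -0.406]), ('scene', [0.5382, -0.1459]), ('scene', [0.4792, -0.1441]), ('top', [0.5338, -0.1425]), ('top', [0.5199, -0.4038]), ('top', [0.4621, -0.4025]), ('top', [0.4751, -0.1412])]
scene 0.18 [ 0.5011 -0.2763  0.18  ]
top 0.18 [ 0.497  -0.2741  0.18  ]
scene 0.05 [ 0.5021 -0.2766  0.05  ]
top 0.05 [ 0.4989 -0.2677  0.05  ]
scene 0.17 [ 0.5009 -0.3606  0.17  ]
scene 0.17 [ 0.5109 -0.1946  0.17  ]
top 0.17 [ 0.5025 -0.186   0.17  ]
top 0.17 [ 0.4937 -0.3562  0.17  ]
[ 0.62466912 -0.21729063  0.06      ] [ 0.58684342 -0.21960045  0.06      ] [ 0.43278176 -0.01350638  0.02      ]
```

arm_command(
  steps=[
    {"offset":[0,0,-0.5],"delta_rot":[0,0,1]},
    {"offset":[0,0,-0.5],"delta_rot":[0,0,1]},
    {"offset":[0,0,-0.5],"delta_rot":[0,0,1]},
    {"offset":[0,0,-0.5],"delta_rot":[0,0,1]},
    {"offset":[0,0,-0.5],"delta_rot":[0,0,1]},
  ],
  gripper=0,
)

```text
time_s: 1.72
tcp_pos: [0.2755, -0.5887, 0.2945]
ee_rot: [-0.0, 0.999, 0.043, 0.0]
force: [0.5, -0.1, 0.2]
width: 0.0004
finger_force: 0.0
```

arm_command(
  steps=[
    {"offset":[0,0,0],"delta_rot":[0,0,1]},
    {"offset":[0.6,-1,0],"delta_rot":[0,0,0.27]},
    {"offset":[0.6,-1,0],"delta_rot":[0,0,0]},
    {"offset":[0.6,-1,0],"delta_rot":[0,0,0]},
    {"offset":[0.6,-1,0],"delta_rot":[0,0,0]},
  ],
)

```text
time_s: 2.35
tcp_pos: [0.3713, -0.4269, 0.2939]
ee_rot: [0.0, 1.0, -0.0, 0.0]
force: [0.0, 0.3, -0.6]
width: 0.0
finger_force: 0.0
```

arm_command(
  steps=[
    {"offset":[0.6,-1,0],"delta_rot":[0,0,0]},
    {"offset":[0.6,-1,0],"delta_rot":[0,0,0]},
    {"offset":[0.6,-1,0],"delta_rot":[0,0,0]},
    {"offset":[0.6,-1,0],"delta_rot":[0,0,0]},
    {"offset":[0.6,-1,0],"delta_rot":[0,0,0]},
  ],
)

```text
time_s: 2.98
tcp_pos: [0.4914, -0.2269, 0.2941]
ee_rot: [0.0, 1.0, -0.0, 0.0]
force: [-0.2, -0.2, -0.4]
width: -0.0
finger_force: 0.0
```

arm_command(
  steps=[
    {"offset":[0.68,-0.9,0],"delta_rot":[0,0,0]},
    {"offset":[0.68,-0.9,0],"delta_rot":[0,0,0]},
    {"offset":[0.68,-0.9,0],"delta_rot":[0,0,0]},
    {"offset":[0.68,-0.9,0],"delta_rot":[0,0,0]},
    {"offset":[0.68,-0.9,0],"delta_rot":[0,0,0]},
  ],
)

```text
time_s: 3.6
tcp_pos: [0.6275, -0.0469, 0.2939]
ee_rot: [0.0, 1.0, 0.0, 0.0]
force: [0.4, -1.3, 0.0]
width: -0.0002
finger_force: 0.0
```

arm_command(
  steps=[
    {"offset":[0,0,0.75],"delta_rot":[0,0,0]},
    {"offset":[0,0,0.75],"delta_rot":[0,0,0]},
    {"offset":[0,0,0.75],"delta_rot":[0,0,0]},
    {"offset":[0,0,0.75],"delta_rot":[0,0,0]},
    {"offset":[0,0,0.75],"delta_rot":[0,0,0]},
  ],
)

```text
time_s: 4.22
tcp_pos: [0.6267, -0.0482, 0.1429]
ee_rot: [0.0, 1.0, 0.0, 0.0]
force: [0.4, -0.1, -0.9]
width: 0.0001
finger_force: 0.0
```

arm_command(
  steps=[
    {"offset":[0.19,-0.5,0],"delta_rot":[0,0,0]},
    {"offset":[0.19,-0.5,0],"delta_rot":[0,0,0]},
    {"offset":[0.19,-0.5,0],"delta_rot":[0,0,0]},
    {"offset":[0.19,-0.5,0],"delta_rot":[0,0,0]},
    {"offset":[0.19,-0.5,0],"delta_rot":[0,0,0]},
  ],
)

```text
time_s: 4.85
tcp_pos: [0.6657, 0.0534, 0.1447]
ee_rot: [0.0, 1.0, 0.0, 0.001]
force: [0.2, -0.5, 0.4]
width: -0.0001
finger_force: 0.4
```

arm_command(
  steps=[
    {"offset":[0.05,-0.13,0],"delta_rot":[0,0,0]},
    {"offset":[0.05,-0.13,0],"delta_rot":[0,0,0]},
    {"offset":[0.05,-0.13,0],"delta_rot":[0,0,0]},
    {"offset":[0,0,0],"delta_rot":[0,0,0]},
  ],
)

```text
time_s: 5.35
tcp_pos: [0.6702, 0.0665, 0.1436]
ee_rot: [0.001, 1.0, -0.0, -0.001]
force: [-1.6, -3.2, 0.4]
width: -0.0001
finger_force: 1.8
```

arm_command(
  steps=[
    {"offset":[0.03,-0.12,0],"delta_rot":[0,0,0]},
    {"offset":[0.03,-0.12,0],"delta_rot":[0,0,0]},
    {"offset":[0,0,0],"delta_rot":[0,0,0]},
  ],
)

```text
time_s: 5.72
tcp_pos: [0.6733, 0.0772, 0.1438]
ee_rot: [-0.0, 1.0, -0.0, 0.0]
force: [0.3, 0.3, 0.6]
width: 0.0001
finger_force: 0.2
```

Run:
```python
from h import *
s=env.get_state();print(s['time_s'],s['tcp_pos'],s['force'])
a=env.camera('top');b=env.camera('scene');cv2.imwrite('pics/t1.png',a);cv2.imwrite('pics/s1.png',b)
r=lambda im,x,y,w,h,s: cv2.resize(im[y:y+h,x:x+w],None,fx=s,fy=s,interpolation=cv2.INTER_CUBIC)
cv2.imwrite('pics/c4.png',np.vstack([r(a,200,110,150,70,4),r(b,320,120,150,70,4)]))
```

```text
5.725 [0.67332389 0.07720711 0.14383176] [0.26259838 0.29923097 0.64349608]
```

View pics/c4.png

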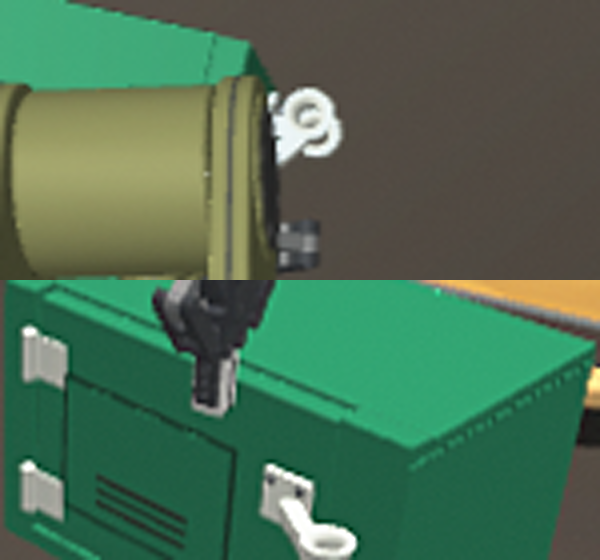

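The picture shows the door flush with the cabinet and the upper eye over the lower. A small nudge confirms the seating.

arm_command(
  steps=[
    {"offset":[0.01,-0.05,0],"delta_rot":[0,0,0]},
    {"offset":[0,0,0],"delta_rot":[0,0,0]},
  ],
)

```text
time_s: 6.08
tcp_pos: [0.6733, 0.0775, 0.1438]
ee_rot: [0.001, 1.0, -0.0, -0.0]
force: [-1.3, -4.8, 0.4]
width: 0.0003
finger_force: 2.7
```

arm_command(
  steps=[
    {"offset":[-0.2,1,0],"delta_rot":[0,0,0]},
    {"offset":[-0.2,1,-0.5],"delta_rot":[0,0,0]},
    {"offset":[-0.2,1,-1],"delta_rot":[0,0,0]},
    {"offset":[-0.2,1,-1],"delta_rot":[0,0,0]},
    {"offset":[-0.5,1,-1],"delta_rot":[0,0,0]},
  ],
  gripper=0.5,
)

```text
time_s: 6.7
tcp_pos: [0.6215, -0.1219, 0.2852]
ee_rot: [-0.0, 1.0, 0.0, 0.0]
force: [0.3, 0.4, -0.6]
width: 0.0431
finger_force: 0.0
```

Run:
```python
from h import *
a=env.camera('top');b=env.camera('scene');cv2.imwrite('pics/t2.png',a);cv2.imwrite('pics/s2.png',b)
# white blobs of eyes
for n,im,(x,y,w,h) in(('top',a,(255,120,60,50)),('scene',b,(375,185,60,50))):
    print(n,proj(n,[.7731,.0349,.145]).round(1),proj(n,[.7731,.0349,.09]).round(1))
r=lambda im,x,y,w,h,s: cv2.resize(im[y:y+h,x:x+w],None,fx=s,fy=s,interpolation=cv2.INTER_CUBIC)
cv2.imwrite('pics/c5.png',np.vstack([r(a,235,115,80,50,7),r(b,355,165,80,50,7)])[:600] if 0 else np.hstack([r(a,240,115,80,60,5),r(b,360,165,80,60,5)]))
```

```text
top [[277.  137.7]] [[279.  142.3]]
scene [[401.5 183.9]] [[398.8 203.7]]
```

View pics/c5.png

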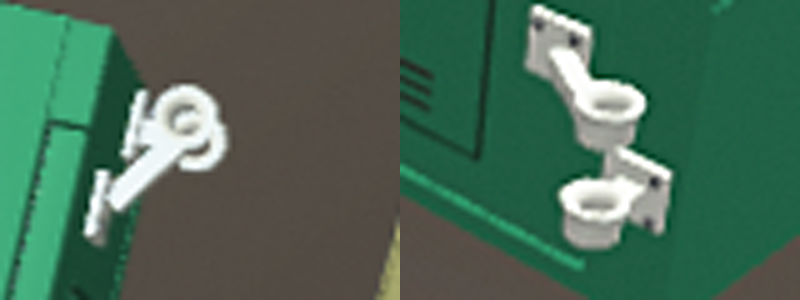

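The eyes sit where predicted: upper mouth at (276.8,138) in top and (401.8,185) in scene. Now to the pin.

arm_command(
  steps=[
    {"offset":[-0.61,0.76,0],"delta_rot":[0,0,0]},
    {"offset":[-0.61,0.76,0],"delta_rot":[0,0,0]},
    {"offset":[-0.61,0.76,0],"delta_rot":[0,0,0]},
    {"offset":[-0.61,0.76,0],"delta_rot":[0,0,0]},
    {"offset":[-0.62,0.77,0],"delta_rot":[0,0,0]},
  ],
)

```text
time_s: 7.42
tcp_pos: [0.4987, -0.2734, 0.2832]
ee_rot: [-0.0, 1.0, 0.0, 0.0]
force: [0.7, -0.5, 0.4]
width: 0.0427
finger_force: 0.0
```

arm_command(
  steps=[
    {"offset":[0,0,0.8],"delta_rot":[0,0,0]},
    {"offset":[0,0,0.8],"delta_rot":[0,0,0]},
    {"offset":[0,0,0.8],"delta_rot":[0,0,0]},
    {"offset":[0,0,0.8],"delta_rot":[0,0,0]},
    {"offset":[0,0,0.45],"delta_rot":[0,0,0]},
  ],
)

```text
time_s: 8.05
tcp_pos: [0.4985, -0.2721, 0.1352]
ee_rot: [-0.001, 1.0, 0.0, -0.001]
force: [-0.3, -0.1, -0.6]
width: 0.0428
finger_force: 0.0
```

arm_command(
  steps=[
    {"offset":[0,0,0],"delta_rot":[0,0,0]},
    {"offset":[0,0,0],"delta_rot":[0,0,0]},
    {"offset":[0,0,0],"delta_rot":[0,0,0]},
    {"offset":[0,0,0],"delta_rot":[0,0,0]},
  ],
  gripper=0,
  squeeze=30,
)

```text
time_s: 8.55
tcp_pos: [0.4996, -0.2738, 0.1388]
ee_rot: [0.0, 1.0, 0.0, 0.001]
force: [-0.1, 0.6, -0.5]
width: 0.0084
finger_force: 29.5
```

Run:
```python
from h import *
print(env.get_state()['width'])
b=env.camera('scene');a=env.camera('top')
r=lambda im,x,y,w,h,s: cv2.resize(im[y:y+h,x:x+w],None,fx=s,fy=s,interpolation=cv2.INTER_CUBIC)
cv2.imwrite('pics/c6.png',np.hstack([r(b,170,140,90,120,4.5),r(a,350,210,80,120,4.5)]))
```

```text
0.008427419515084168
```

View pics/c6.png

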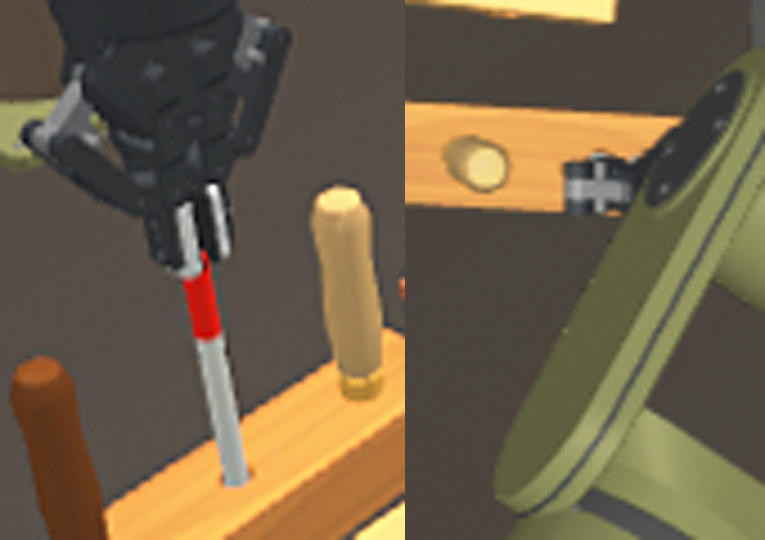

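Run:
```python
from h import *
s=env.get_state();p=s['tcp_pos'];print(p,s['ee_rot'])
for dz in(0,.02,.04,.06):
  q=proj('scene',p+[0,0,dz])[0]; print('scene',dz,q.round(1),((q-[170,140])*4.5).round())
q=proj('top',p)[0];print('top',q.round(1),((q-[350,210])*4.5+[405,0]).round())
```

```text
[ 0.49964824 -0.27378991  0.13885041] [ 4.62035852e-04  9.99999633e-01 -1.53886797e-05  7.21605638e-04]
scene 0 [215.9 212.1] [207. 324.]
scene 0.02 [214.4 204.2] [200. 289.]
scene 0.04 [212.9 196. ] [193. 252.]
scene 0.06 [211.3 187.6] [186. 214.]
top [401.2 247.5] [635. 169.]
```

Run:
```python
from h import *
for z in(.1438,.16,.17): print(z,proj('scene',[.6733,.0772,z])[0].round(1))
b=env.camera('scene')
for q in('pin_center',):
  for r in env.masks_of('scene',q): print(r['score'],r['bbox'])
# red profile
for v in range(190,222):
  row=b[v,195:235].astype(int); print(v,''.join('R' if c[2]>150 and c[1]<90 else 'W' if c.min()>150 else 'g' if c.min()>90 else '#' if c.max()<60 else '.' for c in row))
```

```text
0.1438 [371.4 164.6]
0.16 [371.9 158.8]
0.17 [372.2 155.2]
0.65 [209.7, 198.0, 224.7, 246.1]
190 .......##.####gWWW.###.WW.#.............
191 ........######.WWWg####gWg#.............
192 ........##.###.WWWg####gWg#.............
193 ........######.gWWW####gWW..............
194 ........#######gWWW####.WW..............
195 ........#######gWWW#.##.WW..............
196 .........#..###.WWW.R###gW..............
197 .........#..###.WWWgR.##g...............
198 ...........#####gWWg.R..................
199 ............g##ggWWW.R..................
200 ............g.gWWWggRR..................
201 ..............gggggRRR..................
202 ................RRRRRR..................
203 ................RRRRRR..................
204 ................RRRRRRR.................
205 .................RRRRRR.................
206 .................RRRRRR.................
207 .................RRRRRR.................
208 .................RRRRRR.................
209 .................RRRRRRR................
210 ..................RRRRRR................
211 ..................RRRRRR................
212 ..................RRRRRR................
213 ..................RRRRRR................
214 ..................RRRRR.g...............
215 ..................ggRRgWg...............
216 ..................gWggWWW...............
217 ..................gWWWWWW...............
218 ...................gWWWWW#..............
219 ...................gWWWWWg..............
220 ...................gWWWWWg..............
221 ...................gWWWWWg..............
```

The fingertips show about 30 mm higher than reported, so the grip only catches the pin's top; the pin hasn't moved. I'll open, go 18 mm lower and regrip, which is safe either way.

arm_command(
  steps=[
    {"offset":[0,0,0],"delta_rot":[0,0,0]},
    {"offset":[0,0,0],"delta_rot":[0,0,0]},
    {"offset":[0,0,0.25],"delta_rot":[0,0,0]},
    {"offset":[0,0,0.2],"delta_rot":[0,0,0]},
    {"offset":[0,0,0],"delta_rot":[0,0,0]},
  ],
  gripper=0.5,
)

```text
time_s: 9.38
tcp_pos: [0.4983, -0.2729, 0.1181]
ee_rot: [-0.001, 1.0, 0.0, -0.001]
force: [-0.4, 0.6, 0.2]
width: 0.0425
finger_force: 0.0
```

arm_command(
  steps=[
    {"offset":[0,0,0],"delta_rot":[0,0,0]},
    {"offset":[0,0,0],"delta_rot":[0,0,0]},
    {"offset":[0,0,0],"delta_rot":[0,0,0]},
    {"offset":[0,0,0],"delta_rot":[0,0,0]},
    {"offset":[0,0,0],"delta_rot":[0,0,0]},
  ],
  gripper=0,
  squeeze=40,
)

```text
time_s: 10.0
tcp_pos: [0.4994, -0.2736, 0.1202]
ee_rot: [0.0, 1.0, 0.0, 0.0]
force: [-0.6, 0.4, 1.5]
width: 0.0103
finger_force: 39.1
```

Run:
```python
from h import *
b=env.camera('scene')
print(env.get_state()['tcp_pos'],proj('scene',env.get_state()['tcp_pos'])[0])
for v in range(190,226):
  row=b[v,195:235].astype(int); print(v,''.join('R' if c[2]>150 and c[1]<90 else 'W' if c.min()>150 else 'g' if c.min()>90 else '#' if c.max()<60 else '.' for c in row))
```

```text
[ 0.49936731 -0.273564    0.12021477] [217.24386446 219.17631503]
190 ######################gWWg#.............
191 ###############.#######gWW#.............
192 #######################.WW#.............
193 #######.########.Wg####.WW.#............
194 ...#############gWg#####gWg#............
195 ....###########gWWWRR###gWg#............
196 .......########gWWWRR###gWg#............
197 ........#..####gWWW.R.##.WW#............
198 .........#.####.WWW.R.##.WW#............
199 .........######.WWWgRR##.WW.............
200 .........##.####gWWg.R###gWg............
201 .........##.####gWWW.R###gWg............
202 ..........######gWWW.R.##gWW............
203 ..........######.WWW.R.##.Wg............
204 ..........#..###.WWWgRR##.g.............
205 ..........##.####gWWgRR.#...............
206 ...........######gWWW.R.................
207 ...............#ggWWW.R.................
208 ................gWWggRR.................
209 ................ggg.RRRR................
210 ..................RRRRRR................
211 ..................RRRRRR................
212 ..................RRRRRR................
213 ..................RRRRRR................
214 ..................RRRRR.g...............
215 ...................gRRgWg...............
216 ..................gWggWWW...............
217 ...................WWWWWW#..............
218 ...................gWWWWW...............
219 ...................gWWWWWg..............
220 ...................gWWWWWg..............
221 ...................gWWWWWW..............
222 ....................WWWWWW..............
223 ....................gWWWWW..............
224 ....................gWWWWWg.............
225 ....................gWWWWWg.............
```

Grip is now on about 32 mm of the red end. Lift.

arm_command(
  steps=[
    {"offset":[0,0,-0.3],"delta_rot":[0,0,0]},
    {"offset":[0,0,-1],"delta_rot":[0,0,0]},
    {"offset":[0,0,-1],"delta_rot":[0,0,0]},
    {"offset":[0,0,-1],"delta_rot":[0,0,0]},
    {"offset":[0,0,-1],"delta_rot":[0,0,0]},
  ],
)

```text
time_s: 10.68
tcp_pos: [0.4988, -0.2733, 0.2933]
ee_rot: [-0.0, 1.0, 0.0, -0.0]
force: [0.1, -0.5, -1.7]
width: 0.0103
finger_force: 39.3
```

arm_command(
  steps=[
    {"offset":[0.8,-0.8,-0.1],"delta_rot":[0,0,0]},
    {"offset":[0.8,-0.8,0],"delta_rot":[0,0,0]},
    {"offset":[0.8,-0.8,0],"delta_rot":[0,0,0]},
    {"offset":[0.8,-0.8,0],"delta_rot":[0,0,0]},
    {"offset":[0.8,-0.8,0],"delta_rot":[0,0,0]},
  ],
)

```text
time_s: 11.3
tcp_pos: [0.6598, -0.1123, 0.2959]
ee_rot: [0.0, 1.0, 0.0, -0.0]
force: [-0.3, -1.5, -1.8]
width: 0.0103
finger_force: 39.3
```

arm_command(
  steps=[
    {"offset":[0.7,-0.8,0],"delta_rot":[0,0,0]},
    {"offset":[0.7,-0.8,0],"delta_rot":[0,0,0]},
    {"offset":[0.5,-0.8,0],"delta_rot":[0,0,0]},
    {"offset":[0.2,-0.3,0],"delta_rot":[0,0,0]},
    {"offset":[0,0,0],"delta_rot":[0,0,0]},
  ],
)

```text
time_s: 11.92
tcp_pos: [0.7431, -0.005, 0.2954]
ee_rot: [0.0, 1.0, 0.001, -0.001]
force: [0.1, -0.1, -1.2]
width: 0.0104
finger_force: 39.3
```

Run:
```python
from h import *
s=env.get_state();print(s['tcp_pos'],s['width'],s['finger_force'])
b=env.camera('scene');a=env.camera('top');cv2.imwrite('pics/s3.png',b);cv2.imwrite('pics/t3.png',a)
for n in('scene','top'):
  for r in env.masks_of(n,'pin_center'): print(n,r['score'],r['bbox'],r['mask'].sum())
r=lambda im,x,y,w,h,s: cv2.resize(im[y:y+h,x:x+w],None,fx=s,fy=s,interpolation=cv2.INTER_CUBIC)
cv2.imwrite('pics/c7.png',np.hstack([r(b,350,110,90,120,4.5),r(a,245,110,80,120,4.5)]))
```

```text
[ 0.74308321 -0.00499343  0.29538154] 0.010440736061004716 39.322177298599854
scene 0.55 [381.1, 111.4, 391.4, 171.7] 380
top 0.45 [285.3, 132.5, 293.6, 148.6] 67
```

View pics/c7.png

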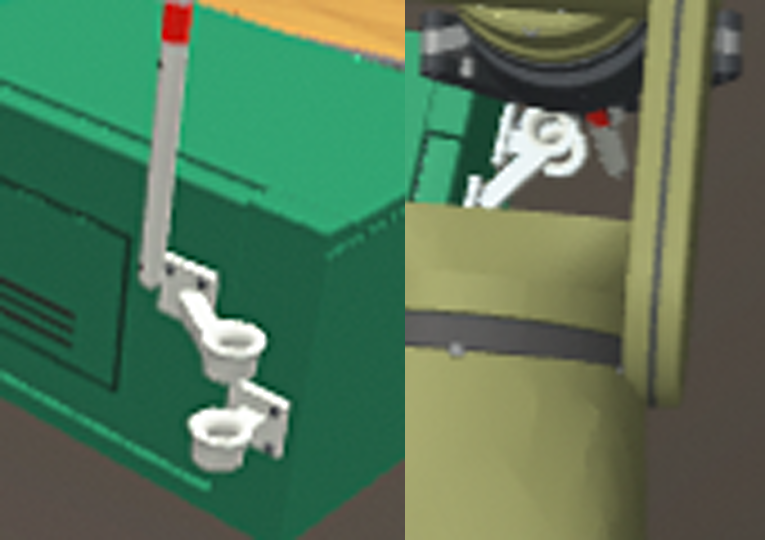

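The picture shows the gripped pin hanging near upright, foot at about (383,173) in scene and (292,148) in top, left of and toward the camera-right of the upper eye. I'll measure foot and tilt.

```bash
cat > m.py <<'E'
from h import *
from scipy.optimize import least_squares as LS
def axis(n,im,tag=None):
    r=env.masks_of(n,'pin_center')
    if not r: return None
    m=r[0]['mask'].astype(np.uint8); ys,xs=np.nonzero(m)
    L=cv2.fitLine(np.c_[xs,ys].astype(np.float32),cv2.DIST_HUBER,0,.01,.01).ravel()
    return L,r[0]['bbox']
def fit(dz=.110):
    ims={n:env.camera(n) for n in('scene','top')}
    p=env.get_state()['tcp_pos']; zf=p[2]-dz; A={n:axis(n,ims[n]) for n in ims}
    A={n:v for n,v in A.items() if v}
    print({n:(v[0].round(2).tolist(),v[1]) for n,v in A.items()})
    def res(v):
        f=np.array([v[0],v[1],zf]); t=f+np.array([v[2],v[3],1])*.12; o=[]
        for n,(L,bb) in A.items():
            for q in proj(n,[f,t]): o.append((q[0]-L[2])*L[1]-(q[1]-L[3])*L[0])
        return o
    v=LS(lambda v:np.r_[res(v),20*(v[2:])],[p[0],p[1],0,0]).x
    print('tcp',p.round(4),'zf',round(zf,4),'foot xy, tilt',v.round(4),'res',np.round(res(v),2)); 
    print('foot pred px',{n:proj(n,[v[0],v[1],zf])[0].round(1).tolist() for n in A}); return v
E
python3 - <<'E'
from m import *
print('scene foot',atz('scene',(383.2,173.),.1855),'top',atz('top',(292.,148),.1855))
p=env.get_state()['tcp_pos'];print('tcp foot px',proj('scene',p-[0,0,.110]),proj('top',p-[0,0,.11]))
print('eye scene',atz('scene',(401.8,185),.145),'top',atz('top',(276.8,138),.145))
fit()
E
```

```text
scene foot [ 0.74467155 -0.00867813  0.1855    ] top [ 0.73904762 -0.00529331  0.1855    ]
tcp foot px [[382.80445625 172.10486543]] [[292.59454469 146.4515157 ]]
eye scene [0.77549049 0.03105393 0.145     ] top [0.77236537 0.03536744 0.145     ]
{'scene': ([0.10000000149011612, -0.9900000095367432, 385.7900085449219, 140.39999389648438], [380.7, 111.8, 390.1, 173.3]), 'top': ([0.3499999940395355, 0.9300000071525574, 290.010009765625, 141.25999450683594], [287.3, 136.0, 292.6, 147.6])}
tcp [ 0.7428 -0.0066  0.2962] zf 0.1862 foot xy, tilt [ 0.7414 -0.0055 -0.0056  0.0103] res [ 0.01 -0.01 -0.09  0.08]
foot pred px {'scene': [382.5, 171.7], 'top': [292.1, 147.0]}
```

arm_command(
  steps=[
    {"offset":[0.39,-0.5,0],"delta_rot":[0,0,0]},
    {"offset":[0.39,-0.5,0],"delta_rot":[0,0,0]},
    {"offset":[0,0,0.4],"delta_rot":[0,0,0]},
    {"offset":[0,0,0.2],"delta_rot":[0,0,0]},
    {"offset":[0,0,0],"delta_rot":[0,0,0]},
  ],
)

```text
time_s: 12.95
tcp_pos: [0.7733, 0.0338, 0.2698]
ee_rot: [0.0, 1.0, -0.0, -0.002]
force: [-0.3, -0.2, -2.0]
width: 0.0108
finger_force: 39.3
```

Run:
```python
from m import *
fit();fit()
b=env.camera('scene');a=env.camera('top');cv2.imwrite('pics/s4.png',b);cv2.imwrite('pics/t4.png',a)
r=lambda im,x,y,w,h,s: cv2.resize(im[y:y+h,x:x+w],None,fx=s,fy=s,interpolation=cv2.INTER_CUBIC)
cv2.imwrite('pics/c8.png',np.hstack([r(b,375,130,55,85,7),r(a,255,115,55,85,7)]))
```

```text
{'scene': ([0.12999999523162842, -0.9900000095367432, 405.6499938964844, 150.7100067138672], [399.3, 122.2, 411.4, 179.9])}
tcp [0.7741 0.0339 0.2719] zf 0.1619 foot xy, tilt [-8794.5249 23179.0601    -0.        -0.    ] res [ 0. -0.]
foot pred px {'scene': [433.6, -63.7]}
{'scene': ([0.12999999523162842, -0.9900000095367432, 406.6400146484375, 147.74000549316406], [404.2, 118.9, 413.1, 176.7])}
tcp [0.7745 0.0343 0.2728] zf 0.1628 foot xy, tilt [-16373.8881  43457.0994     -0.         -0.    ] res [ 0. -0.]
foot pred px {'scene': [434.7, -63.7]}
```

View pics/c8.png

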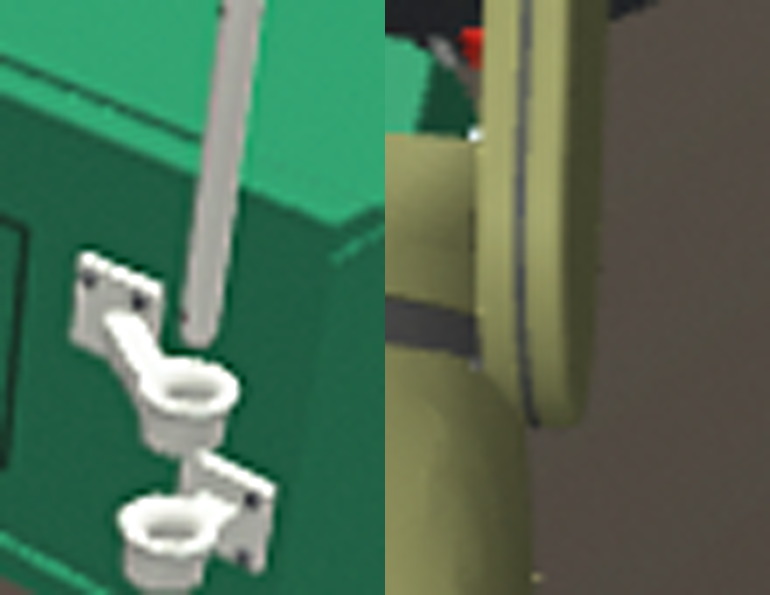

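The picture shows the foot just above the upper mouth, about 1 mm right of its axis in the scene view and right in depth. I'll trim slightly and descend.

arm_command(
  steps=[
    {"offset":[-0.025,0.01,0.2],"delta_rot":[0,0,0]},
    {"offset":[0,0,0.2],"delta_rot":[0,0,0]},
    {"offset":[0,0,0.15],"delta_rot":[0,0,0]},
    {"offset":[0,0,0.15],"delta_rot":[0,0,0]},
    {"offset":[0,0,0],"delta_rot":[0,0,0]},
  ],
)

```text
time_s: 14.08
tcp_pos: [0.773, 0.0342, 0.2427]
ee_rot: [-0.0, 1.0, 0.0, -0.001]
force: [0.4, 0.2, -1.5]
width: 0.0104
finger_force: 39.3
```

arm_command(
  steps=[
    {"offset":[0,0,0.15],"delta_rot":[0,0,0]},
    {"offset":[0,0,0.15],"delta_rot":[0,0,0]},
    {"offset":[0,0,0.15],"delta_rot":[0,0,0]},
    {"offset":[0,0,0.15],"delta_rot":[0,0,0]},
    {"offset":[0,0,0],"delta_rot":[0,0,0]},
  ],
)

```text
time_s: 14.7
tcp_pos: [0.7729, 0.0342, 0.2186]
ee_rot: [-0.0, 1.0, 0.0, -0.001]
force: [0.5, -0.1, -1.4]
width: 0.0104
finger_force: 39.3
```

Run:
```python
from m import *
s=env.get_state();print(s['tcp_pos'],s['force'],s['ft_torque'],s['width'])
b=env.camera('scene');cv2.imwrite('pics/s5.png',b)
for v in range(155,222):
  row=b[v,385:425].astype(int); print(v,''.join('R' if c[2]>150 and c[1]<90 else 'G' if c[1]>c[2]+25 else '%d'%(c.min()//26) for c in row))
```

```text
[0.77288349 0.03420533 0.21863399] [ 0.52899357 -0.13944129 -1.40099753] [ 0.04327397  0.02283021 -0.00672015] 0.010374323224521297
155 GGGGGGGGGGGGGGGGGG56666GGGGGGGGGGGGGGGGG
156 GGGGGGGGGGGGGGGGG366666GGGGGGGGGGGGGGGGG
157 GGGGGGGGGGGGGGGGG466666GGGGGGGGGGGGGGGGG
158 GGGGGGGGGGGGGGGGG566666GGGGGGGGGGGGGGGGG
159 GGGGGGGGGGGGGGGGG566665GGGGGGGGGGGGGGGGG
160 GGGGGGGGGGGGGGGGG666665GGGGGGGGGGGGGGGGG
161 GGGGGGGGGGGGGGGGG666664GGGGGGGGGGGGGGGGG
162 GGGGGGGGGGGGGGGGG66666GGGGGGGGGGGGGGGGGG
163 GGGGGGGGGGGGGGGGG66666GGGGGGGGGGGGGGGGGG
164 GGGGGGGGGGGGGGGGG66666GGGGGGGGGGGGGGGGGG
165 GGGGGGGGGGGGGGGG466666GGGGGGGGGGGGGGGGGG
166 G597GGGGGGGGGGGG566665GGGGGGGGGGGGGGGGGG
167 G69897GGGGGGGGGG566665GGGGGGGGGGGGGGGGGG
168 G5568899GGGGGGGG666664GGGGGGGGGGGGGGGGGG
169 G3345699997GGGGG66665GGGGGGGGGGGGGGGGGGG
170 G523655689997GGG66666GGGGGGGGGGGGGGGGGGG
171 G755666555799GGG66666GGGGGGGGGGGGGGGGGGG
172 G766666652457GG466666GGGGGGGGGGGGGGGGGGG
173 G666655551256GG566665GGGGGGGGGGGGGGGGGGG
174 G666677764456GG566565GGGGGGGGGGGGGGGGGGG
175 4665699999666GG566664GGGGGGGGGGGGGGGGGGG
176 4666589999956GG6666
[... 1346 characters left out ...]
5568995666666GGGGGGGGGGGG
207 GGGGGGGG57999887899976666666GGGGGGGGGGGG
208 GGGGGGGG54579888998745654566GGGGGGGGGGGG
209 GGGGGGGG555555566554GG542466GGGGGGGGGGGG
210 GGGGGGGG55555555556GGGGG2466GGGGGGGGGGGG
211 GGGGGGGG66566555556GGGGGGG5GGGGGGGGGGGGG
212 GGGGGGGG56666555566GGGGGGGGGGGGGGGGGGGGG
213 GGGGGGGGG456666664GGGGGGGGGGGGGGGGGGGGGG
214 GGGGGGGGGG3444444GGGGGGGGGGGGGGGGGGGGGGG
215 GGGGGGGGGGGGGGGGGGGGGGGGGGGGGGGGGGGGGGGG
216 GGGGGGGGGGGGGGGGGGGGGGGGGGGGGGGGGGGGGGGG
217 GGGGGGGGGGGGGGGGGGGGGGGGGGGGGGGGGGGGGGGG
218 2GGGGGGGGGGGGGGGGGGGGGGGGGGGGGGGGGGGGGGG
219 222GGGGGGGGGGGGGGGGGGGGGGGGGGGGGGGGGGGGG
220 22222GGGGGGGGGGGGGGGGGGGGGGGGGGGGGGGGGGG
221 2222222GGGGGGGGGGGGGGGGGGGGGGGGGGGGGGGGG
```

Through the upper eye without side load. Continue slowly into the lower eye.

arm_command(
  steps=[
    {"offset":[0,0,0.15],"delta_rot":[0,0,0]},
    {"offset":[0,0,0.15],"delta_rot":[0,0,0]},
    {"offset":[0,0,0.15],"delta_rot":[0,0,0]},
    {"offset":[0,0,0.15],"delta_rot":[0,0,0]},
    {"offset":[0,0,0],"delta_rot":[0,0,0]},
  ],
)

```text
time_s: 15.38
tcp_pos: [0.7729, 0.0342, 0.1946]
ee_rot: [-0.0, 1.0, 0.0, -0.001]
force: [-0.4, -0.9, -0.9]
width: 0.0104
finger_force: 39.3
```

arm_command(
  steps=[
    {"offset":[0,0,0.1],"delta_rot":[0,0,0]},
    {"offset":[0,0,0.1],"delta_rot":[0,0,0]},
    {"offset":[0,0,0.1],"delta_rot":[0,0,0]},
    {"offset":[0,0,0.1],"delta_rot":[0,0,0]},
    {"offset":[0,0,0],"delta_rot":[0,0,0]},
  ],
)

```text
time_s: 16.0
tcp_pos: [0.773, 0.0342, 0.1791]
ee_rot: [-0.0, 1.0, 0.0, -0.001]
force: [-0.2, 0.5, -1.5]
width: 0.0101
finger_force: 39.3
```

arm_command(
  steps=[
    {"offset":[0,0,0.12],"delta_rot":[0,0,0]},
    {"offset":[0,0,0.12],"delta_rot":[0,0,0]},
    {"offset":[0,0,0.12],"delta_rot":[0,0,0]},
    {"offset":[0,0,0.12],"delta_rot":[0,0,0]},
    {"offset":[0,0,0],"delta_rot":[0,0,0]},
  ],
)

```text
time_s: 16.62
tcp_pos: [0.7729, 0.0342, 0.1596]
ee_rot: [-0.0, 1.0, 0.0, -0.001]
force: [1.1, -0.5, -2.7]
width: 0.0103
finger_force: 39.3
```

Run:
```python
from m import *
s=env.get_state();print(s['tcp_pos'],s['force'],s['ft_torque'],s['width'],s['finger_force'])
b=env.camera('scene');cv2.imwrite('pics/s6.png',b)
for q in [.115,.01,.0]: print(q,proj('scene',[.773,.0342,s['tcp_pos'][2]-.11+q])[0].round(1))
for v in list(range(160,190))+list(range(200,224)):
  row=b[v,385:425].astype(int); print(v,''.join('R' if c[2]>150 and c[1]<90 else 'G' if c[1]>c[2]+25 else '%d'%(c.min()//26) for c in row))
```

```text
[0.77289877 0.03416524 0.15964682] [ 1.10828485 -0.45170848 -2.69546582] [-0.0757158   0.02223574  0.03266073] 0.010330796069122817 39.30726705584675
0.115 [402.4 176.6]
0.01 [397.2 214.2]
0.0 [396.7 217.5]
160 GGGGGGGGGGGGGG2111112566225GGGGGGGGGGGGG
161 GGGGGGGGGGGGG42112112566126GGGGGGGGGGGGG
162 GGGGGGGGGGGGG41122112565025GGGGGGGGGGGGG
163 GGGGGGGGGGGGG5112211266501GGGGGGGGGGGGGG
164 GGGGGGGGGGGGG511111126640GGGGGGGGGGGGGGG
165 GGGGGGGGGGGGG45543113663GGGGGGGGGGGGGGGG
166 G597GGGGGGGGGG455655565GGGGGGGGGGGGGGGGG
167 G69897GGGGGGGGG2345655GGGGGGGGGGGGGGGGGG
168 G5568899GGGGGGG2RRR3RRGGGGGGGGGGGGGGGGGG
169 G3345699997GGGG2RRRRRRGGGGGGGGGGGGGGGGGG
170 G524655689997GG1RRRRR2GGGGGGGGGGGGGGGGGG
171 G755666655799GG1RRRRR2GGGGGGGGGGGGGGGGGG
172 G766666652457GGRRRRRRGGGGGGGGGGGGGGGGGGG
173 G666655551256GGRRRRRRGGGGGGGGGGGGGGGGGGG
174 G666677764456GG553RR5GGGGGGGGGGGGGGGGGGG
175 4666699999666GG66655GGGGGGGGGGGGGGGGGGGG
176 4666589999956GG66666GGGGGGGGGGGGGGGGGGGG
177 5666559999975G146666GGGGGGGGGGGGGGGGGGGG
178 4666556999994GG56666GGGGGGGGGGGGGGGGGGGG
179 G356655899996GG66666GGGGGGGGGGGGGG
[... 836 characters left out ...]
8998745654566GGGGGGGGGGGG
209 GGGGGGGG555555566554GG542466GGGGGGGGGGGG
210 GGGGGGGG55655555556GGGGG2466GGGGGGGGGGGG
211 GGGGGGGG66666655556GGGGGGG5GGGGGGGGGGGGG
212 GGGGGGGG56666555566GGGGGGGGGGGGGGGGGGGGG
213 GGGGGGGGG466555665GGGGGGGGGGGGGGGGGGGGGG
214 GGGGGGGGGG5655644GGGGGGGGGGGGGGGGGGGGGGG
215 GGGGGGGGG156666GGGGGGGGGGGGGGGGGGGGGGGGG
216 GGGGGGGGGG56666GGGGGGGGGGGGGGGGGGGGGGGGG
217 GGGGGGGGGG6666GGGGGGGGGGGGGGGGGGGGGGGGGG
218 2GGGGGGGGG5665GGGGGGGGGGGGGGGGGGGGGGGGGG
219 222GGGGGGGG44GGGGGGGGGGGGGGGGGGGGGGGGGGG
220 22222GGGGGGGGGGGGGGGGGGGGGGGGGGGGGGGGGGG
221 2222222GGGGGGGGGGGGGGGGGGGGGGGGGGGGGGGGG
222 22222222GGGGGGGGGGGGGGGGGGGGGGGGGGGGGGGG
223 2222222222GGGGGGGGGGGGGGGGGGGGGGGGGGGGG2
```

arm_command(
  steps=[
    {"offset":[0.02,-0.01,0.1],"delta_rot":[0,0,0]},
    {"offset":[0,0,0],"delta_rot":[0,0,0]},
    {"offset":[0,0,0],"delta_rot":[0,0,0]},
    {"offset":[0,0,0],"delta_rot":[0,0,0]},
  ],
)

```text
time_s: 17.18
tcp_pos: [0.7742, 0.0346, 0.1568]
ee_rot: [0.0, 1.0, 0.0, 0.0]
force: [0.8, -0.6, -0.5]
width: 0.0104
finger_force: 39.3
```

```bash
python3 -c "
from station import env
s=env.get_state();print(s['tcp_pos'],s['force'],s['width'],s['finger_force']);print(env.sign_off())"
```

```text
[0.77421966 0.03460201 0.15680605] [ 0.81547556 -0.5750191  -0.5402071 ] 0.010444291612715501 39.317597035551444
the job is handed in; nothing more can be done
None
```

I handed the job in at about 17 s with the door shut on its catch and the pin, still gripped by its red end, through both eyes; by my last measurements both cross holes are clear of the eyes, but the hand-in returned no verdict.

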